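# Put the film rolls and flasks back on their stands and raise the rails

### The arm

A 6-joint arm with a two-finger parallel gripper is mounted at the origin on a cart in front of the work surface, level with it; the furniture and walls round the work are solid. World frame = base frame: x ahead of the robot, y to its left, z up, the work surface at z = 0. Lengths are in m, angles in degrees, forces in N, time in s.
With the tool pointing down it reaches from about 0.375 to 0.9 m from the base axis. Payload 3.1 kg.
Tool frame: the origin (TCP) lies on the centre line of the jaws, within the pads' length; the fingertips stand 25 mm ahead of it and the grasp point (between the pads) lies 6 mm ahead of it; y points along the fingers, x is the direction in which the jaws open and shut, and the axes are right-handed (so a half turn about y gives the same grasp; the last joint's range is limited). The gripper opens to 87 mm and grips with 3 to 60 N. Pads are 19 mm wide; open, the fingers measure 117 mm over their backs; the gripper's body (75 mm by 190 mm) begins 51 mm behind the grasp point.
Start: joints at [-80.185, 30.224, 82.088, -0, 67.689, -10.227], TCP at [0.214, -0.587, 0.248] pointing down, gripper open.
Joint ranges: [-176.69, 176.69], [-43.24, 126.21], [12.49, 139.97], [-82, 262], [0, 151.66], [-163.58, 163.58]. Speed limits (degrees/s): [159.86, 159.86, 180, 180, 180, 180].

### API

Orientations are given as a 3x3 rotation matrix whose columns are the frame's x, y, z axes.
In Python, from rig import * gives the robot as it stands.
- The arm moves only by the tool play_rows, never from a script. Its argument "commands" is a list of rows, each a list of 2 entries, a list of its own where there are three numbers: the shift along the world's x, y, z in m, then the turn, a rotation vector about the world's x, y, z in rad. A call has 1 to 10 rows; each row is the pose to reach, as a shift and turn from the pose commanded when the call began; what a row does not reach only later rows make up. A row lasts 1/8 s, in which the tool goes at most 62.5 mm and 10.7 degrees, less where a joint would pass 70% of its speed; a pose out of reach is approached as far as the arm can. A call with a gripper value outside its range is refused whole. "gripper" is the finger opening in m, from 0 to 0.087, set as the call begins (left out, the last holds). The fingers move at their own pace and stop on an object; the grip force is fixed at half the most. Time passes only in rows, so rows that repeat a pose let the fingers close. It gives the time, the measured TCP pose, the force and the opening at its end, in the units of the state.
- read_state(): the state, without advancing time (a new reading comes with each control period).
- capture(name): name is "scene" or "top" or "wrist"; returns a dict with "frame" (384x512x3 uint8, red, green, blue), "depth" (384x512 float32, m along the optical axis (not along the pixel's ray), 0 where there is no reading), "mtx" (3x3 intrinsics, pixels), "dist_coeffs" ([k1, k2, p1, p2, k3] as OpenCV has them; the pictures are not rectified), "cam_to_world" (4x4, takes a point from camera to world coordinates); the wrist camera has in their place "hand_eye" (4x4, takes a point from camera to tool coordinates, whose origin is the TCP and whose axes are the tool frame's). Camera axes: x right, y down, z forward; pixel columns grow to the right and rows downward; lengths in m; the calibration is good to about 2 mm. A picture is of the moment at which its call begins: read the wrist's pose just before it.
- hand_in(): hands the job in, once; it reports no verdict.
The state is a dict: "time_s": time; "joint_positions": joint angles; "qvel": joint speeds; "tau": joint torques, N m; "position": TCP position; "tcp_rot": TCP orientation; "force": force on the tool from outside, world axes, zero at the start; "moment": the same for the moment, N m; "opening": opening from 0.0 (shut) to 1.0 (fully open).
Only numpy, scipy, OpenCV 4.12 (cv2) and the standard library are available. Lean on these libraries where they do the work, as an engineer would, in place of code of your own. Each camera call takes 0.05 s, during which the arm holds its last target. There are 200 camera calls.

### The job

Clear the loose rolls of sealing film and the conical flasks off the worktop onto the two narrow raised stands, like with like: rolls on the stand that already holds a roll, flasks on the stand that already holds a flask, all upright on the stand's floor between its low walls. Leave the two that already stand there where they are, and do not push the beaker, bottle or timer about. At the end the retaining rails of both stands must be swung fully up.

Things in the scene. Friction and masses are not known exactly. Their poses are not given: they have to be found in the camera images.
- stand_a_floor (a point): centre of the shelf floor (black rubber, 35 mm above the worktop) of a fixed narrow aluminium stand, 320 x 80 mm; a wall 4 mm thick, 22 mm high all round leaves 312 x 72 mm free. x along the stand, y across, z up; its rail is on the -y side, facing the middle of the worktop. Stand a is on the robot's left, b on its right; pose varies. One holds a roll near one end, the other a flask; which varies.
- stand_a_rail (a joint): hinge of the retaining rail of stand_a: 0 = fully up (upright against its stop), growing as it leans out and down over the worktop towards the middle, to 1.0 rad at most; starts between 0.35 and 0.65. A stiff hinge: it stays where it is left, and a push of about 1 N on the bar moves it.
- stand_a_rail_bar (a point): middle of that rail's bar: a bail of 8 mm round steel whose bar, 334 mm long, runs along the stand 80 mm from the hinge. Hinge axis at y = -37 mm, z = -8 mm in the frame of stand_a_floor. Rail up: bar 107 mm above the worktop, at y = -37 mm. Push it up with closed fingers from the middle side, square to the stand.
- stand_b_floor (a point): centre of the shelf floor (black rubber, 35 mm above the worktop) of a fixed narrow aluminium stand, 320 x 80 mm; a wall 4 mm thick, 22 mm high all round leaves 312 x 72 mm free. x along the stand, y across, z up; its rail is on the -y side, facing the middle of the worktop. Stand a is on the robot's left, b on its right; pose varies. One holds a roll near one end, the other a flask; which varies.
- stand_b_rail (a joint): hinge of the retaining rail of stand_b: 0 = fully up (upright against its stop), growing as it leans out and down over the worktop towards the middle, to 1.0 rad at most; starts between 0.35 and 0.65. A stiff hinge: it stays where it is left, and a push of about 1 N on the bar moves it.
- stand_b_rail_bar (a point): middle of that rail's bar: a bail of 8 mm round steel whose bar, 334 mm long, runs along the stand 80 mm from the hinge. Hinge axis at y = -37 mm, z = -8 mm in the frame of stand_b_floor. Rail up: bar 107 mm above the worktop, at y = -37 mm. Push it up with closed fingers from the middle side, square to the stand.
- roll_0_mid (a point): white roll of sealing film standing on end, 58 mm diameter, 50 mm tall, about 0.14 kg, with a narrow cardboard core (take it as solid): grip it across the outside from above. Point on its axis half-way up (25 mm above its underside); z up its axis. It already stands on one of the stands and shows where its kind belongs.
- roll_1_mid (a point): white roll of sealing film standing on end, 58 mm diameter, 50 mm tall, about 0.14 kg, with a narrow cardboard core (take it as solid): grip it across the outside from above. Point on its axis half-way up (25 mm above its underside); z up its axis. It stands on the worktop in front of the robot, or is absent.
- roll_2_mid (a point): white roll of sealing film standing on end, 58 mm diameter, 50 mm tall, about 0.14 kg, with a narrow cardboard core (take it as solid): grip it across the outside from above. Point on its axis half-way up (25 mm above its underside); z up its axis. It stands on the worktop in front of the robot, or is absent.
- roll_3_mid (a point): white roll of sealing film standing on end, 58 mm diameter, 50 mm tall, about 0.14 kg, with a narrow cardboard core (take it as solid): grip it across the outside from above. Point on its axis half-way up (25 mm above its underside); z up its axis. It stands on the worktop in front of the robot, or is absent.
- flask_0_mid (a point): conical flask with a white plug, foot 60 mm diameter, 107 mm tall, about 0.16 kg. Plug and neck (top 25 mm, solid) 27 mm diameter, the cone below widens: grip the plug from above. Point on its axis half-way up (53.5 mm above its underside); z up its axis. It already stands on one of the stands and shows where its kind belongs.
- flask_1_mid (a point): conical flask with a white plug, foot 60 mm diameter, 107 mm tall, about 0.16 kg. Plug and neck (top 25 mm, solid) 27 mm diameter, the cone below widens: grip the plug from above. Point on its axis half-way up (53.5 mm above its underside); z up its axis. It stands on the worktop in front of the robot, or is absent.
- flask_2_mid (a point): conical flask with a white plug, foot 60 mm diameter, 107 mm tall, about 0.16 kg. Plug and neck (top 25 mm, solid) 27 mm diameter, the cone below widens: grip the plug from above. Point on its axis half-way up (53.5 mm above its underside); z up its axis. It stands on the worktop in front of the robot, or is absent.
- flask_3_mid (a point): conical flask with a white plug, foot 60 mm diameter, 107 mm tall, about 0.16 kg. Plug and neck (top 25 mm, solid) 27 mm diameter, the cone below widens: grip the plug from above. Point on its axis half-way up (53.5 mm above its underside); z up its axis. It stands on the worktop in front of the robot, or is absent.
- beaker: bystander: empty glass beaker, 53 mm diameter, 68 mm tall, at the back of the worktop; origin at the centre of its underside
- bottle: bystander: the only screw-cap bottle, 46 mm diameter, 105 mm tall, at the back; origin at the centre of its underside
- timer: bystander: white wedge-shaped timer 46 x 66 x 58 mm, at the back; origin at the centre of its underside

How it is judged:
By the outcome, as a careful person would: the job done as asked, in the order asked, and still so for the second after the job is handed in, with the robot touching nothing.
Of roll_1, flask_1, roll_2, flask_2, roll_3, flask_3 only 4 to 6 are there at a start; the rules pass over those that are not, and their reading is None.
At some moment in a run one of roll_1, roll_2, roll_3 may be knocked a few centimetres aside while the robot is not near it.
It also fails if it takes over 208 s, if anything falls off the work surface, if the arm or the gripper's body presses on something with over 40 N, if the wrist force passes 120 N, or if a joint passes its speed limit or range.

## Working session

There is one attempt and no reset: what is moved stays moved. The work goes in short steps, Python scripts to look and compute and a tool call to move; the robot and the scene stay as the last step left them, time stands still between calls to the robot, and variables do not carry over. Pictures are saved under pics/ and viewed, about 12 in all and at most 16, crops included, and the job is handed in when it is done.

Besides the shell and the picture viewer there is one more tool, called after "Emit:" in YAML: its name, and indented under it one key for each argument. play_rows: Moves the arm, as the interface text tells. Its arguments: {"type":"object","properties":{"commands":{"type":"array"},"gripper":{"type":"number"}},"required":["commands"]}

```bash
mkdir -p pics; ls; cat > h.py <<'E'
from rig import *
import numpy as np, cv2
def world(c, T=None):
    T = c["cam_to_world"] if T is None else T
    h,w=c["depth"].shape
    uv=np.stack(np.meshgrid(np.arange(w),np.arange(h)),-1).reshape(-1,1,2).astype(np.float32)
    n=cv2.undistortPoints(uv,np.array(c["mtx"]),np.array(c["dist_coeffs"])).reshape(h,w,2)
    d=c["depth"]; P=np.dstack([n*d[...,None],d,np.ones_like(d)])
    W=(P@np.array(T).T)[...,:3]; W[d==0]=np.nan
    return W
E
python3 - <<'E'
from h import *
for n in("top","scene"):
    c=capture(n); cv2.imwrite(f"pics/{n}0.png",cv2.cvtColor(c["frame"],cv2.COLOR_RGB2BGR))
    np.savez(f"/tmp/{n}0.npz",W=world(c),f=c["frame"]); print(np.round(c["cam_to_world"],3))
s=read_state();print(s)
E
```

```text
pics
[[ 0.059 -0.973  0.221  0.228]
 [-0.998 -0.057  0.015  0.02 ]
 [-0.002 -0.222 -0.975  1.569]
 [ 0.     0.     0.     1.   ]]
[[-0.895 -0.207  0.395  0.088]
 [-0.446  0.401 -0.8    1.064]
 [ 0.008 -0.892 -0.451  0.672]
 [ 0.     0.     0.     1.   ]]
{'time_s': 0.1, 'joint_positions': array([-8.01862028e+01,  3.02730853e+01,  8.21493533e+01, -6.03120320e-04,
        6.76894695e+01, -1.02269281e+01]), 'qvel': array([-0.00805914, -0.00644103, -0.21585377,  0.02610656,  0.00164194,
       -0.04731787]), 'tau': array([-5.34977971e-04, -4.40985882e+01, -1.77151126e+01,  6.35293638e-02,
        5.34009864e-02, -4.10544021e-05]), 'position': array([ 0.21410248, -0.58653039,  0.24667367]), 'tcp_rot': array([[ 3.42691415e-01, -3.42506488e-04,  9.39447964e-01],
       [-9.39446056e-01,  1.92292345e-03,  3.42691420e-01],
       [-1.92386055e-03, -9.99998093e-01,  3.37202989e-04]]), 'force': array([ 0.78737169, -0.72552949, -0.35419935]), 'moment': array([-0.00765203,  0.01637296,  0.04619559]), 'opening': 1.004466673288639}
```

View pics/top0.png

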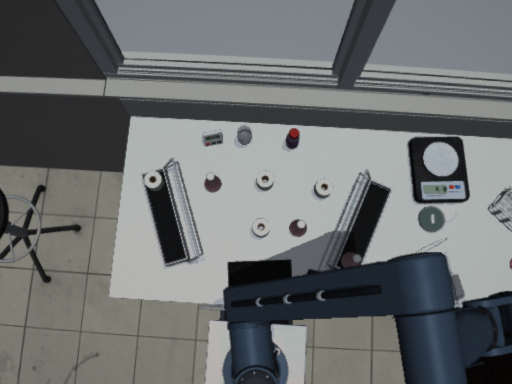

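View pics/scene0.png

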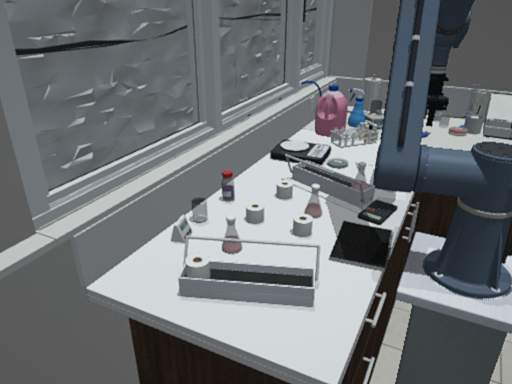

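```bash
python3 - <<'E'
from h import *
d=np.load("/tmp/top0.npz");W=d["W"];f=d["f"]
print("table z",np.nanmedian(W[190:220,225:250,2]))
for nm,(u,v),h in [("roll",(265,180),.05),("roll",(261,228),.05),("roll",(323,187),.05),("flask",(213,183),.107),("flask",(298,228),.107),("roll0",(153,179),.085),("flask0",(350,260),.142),("beaker",(244,134),.068),("bottle",(293,137),.105),("timer",(212,138),.058)]:
    w=W[v-16:v+17,u-16:u+17].reshape(-1,3); m=(w[:,2]>h-.012)&(w[:,2]<h+.012)
    q=w[m]; 
    if len(q): print(nm,len(q),np.round(np.median(q,0),3),np.round((q.min(0)+q.max(0))/2,3),np.round(np.ptp(q,axis=0),3))
    m2=w[w[:,2]>.015]; print("   >15mm",np.round(m2.min(0),3),np.round(m2.max(0),3))
# stands: floor (black at z~.035) and bar
for nm,ys in (("a",(.15,.6)),("b",(-.6,-.1))):
    m=(W[...,2]>.025)&(W[...,2]<.045)&(W[...,1]>ys[0])&(W[...,1]<ys[1])&(f.max(2)<60)&(W[...,0]>.25)&(W[...,0]<.85)
    q=W[m][:,:2].astype(np.float32); print(nm,len(q),np.round(W[m][:,2].mean(),4),cv2.minAreaRect(q))
    m=(W[...,2]>.065)&(W[...,2]<.125)&(W[...,1]>ys[0])&(W[...,1]<ys[1])&(W[...,0]<.85)
    print(nm, np.round(W[m][::6],3).tolist()[:45])
big=cv2.resize(f[100:300,100:420],None,fx=2.5,fy=2.5,interpolation=cv2.INTER_CUBIC)
cv2.imwrite("pics/top0b.png",big[...,::-1])
E
```

```text
table z 0.0006872701076876542
roll 210 [0.622 0.003 0.05 ] [0.622 0.002 0.05 ] [0.057 0.055 0.023]
   >15mm [ 0.593 -0.026  0.016] [0.651 0.031 0.061]
roll 223 [0.459 0.007 0.05 ] [0.46  0.008 0.051] [0.057 0.057 0.02 ]
   >15mm [ 0.43  -0.021  0.015] [0.488 0.036 0.061]
roll 222 [ 0.605 -0.197  0.05 ] [ 0.606 -0.197  0.049] [0.058 0.056 0.021]
   >15mm [ 0.577 -0.225  0.016] [ 0.635 -0.169  0.059]
flask 58 [0.606 0.181 0.106] [0.608 0.181 0.105] [0.028 0.026 0.017]
   >15mm [0.577 0.154 0.015] [0.628 0.209 0.113]
flask 60 [ 0.466 -0.119  0.106] [ 0.467 -0.119  0.104] [0.027 0.026 0.015]
   >15mm [ 0.44  -0.145  0.015] [ 0.497 -0.091  0.112]
roll0 235 [0.589 0.371 0.085] [0.607 0.362 0.084] [0.09  0.075 0.021]
   >15mm [0.541 0.317 0.015] [0.655 0.418 0.094]
flask0 57 [ 0.365 -0.288  0.141] [ 0.365 -0.289  0.139] [0.021 0.025 0.018]
   >15mm [ 0.277 -0.345  0.017] [ 0.424 -0.13   0.754]
beaker 65 [0.789 0.083 0.065] [0.779 0.083 0.066] [0.051 0.051 0.019]
   >15mm [0.753 0.03  0.015] [0.845 0.143 0.075]
bottle 89 [ 0.771 -0.085  0.104] [ 0.77  -0.086  0.102] [0.037 0.034 0.018]
   >1
[... 1804 characters left out ...]
.16, 0.107], [0.842, -0.18, 0.11], [0.842, -0.2, 0.113], [0.841, -0.219, 0.119], [0.843, -0.239, 0.116], [0.842, -0.259, 0.12], [0.843, -0.281, 0.123], [0.841, -0.101, 0.09], [0.844, -0.122, 0.088], [0.842, -0.141, 0.095], [0.843, -0.162, 0.096], [0.842, -0.181, 0.101], [0.845, -0.202, 0.096], [0.841, -0.22, 0.108], [0.841, -0.24, 0.113], [0.845, -0.261, 0.107], [0.843, -0.283, 0.115], [0.841, -0.302, 0.122], [0.843, -0.325, 0.121], [0.841, -0.102, 0.082], [0.845, -0.123, 0.076], [0.841, -0.142, 0.088], [0.843, -0.163, 0.087], [0.841, -0.182, 0.094], [0.843, -0.203, 0.094], [0.844, -0.223, 0.094], [0.842, -0.245, 0.103], [0.838, -0.263, 0.114], [0.843, -0.285, 0.105], [0.845, -0.306, 0.104]]
```

View pics/top0b.png

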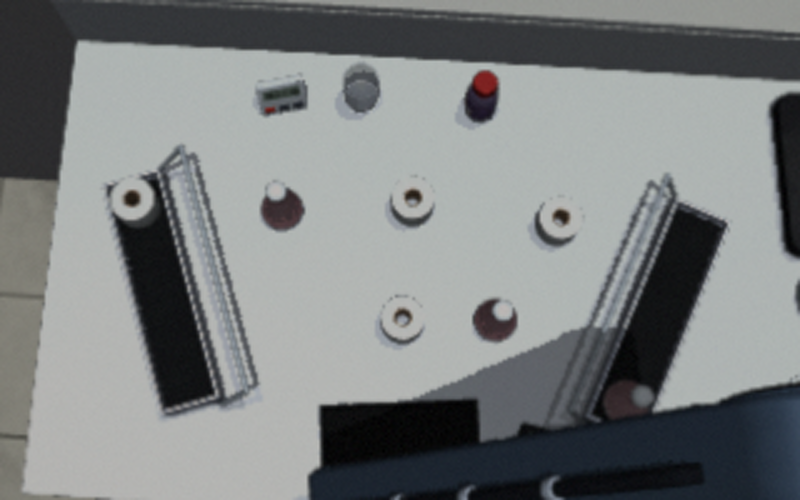

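```bash
python3 - <<'E'
from h import *
d=np.load("/tmp/top0.npz");W=d["W"];f=d["f"]
Z=W[...,2]
for nm,seed in (("a",(170,215)),("b",(365,210))):
    m=((Z>.027)&(Z<.045)&(f.max(2)<70)).astype(np.uint8)
    n,l=cv2.connectedComponents(m); k=l==l[seed[1],seed[0]]
    q=W[k][:,:2].astype(np.float32); r=cv2.minAreaRect(q);print(nm,len(q),Z[k].mean(),r); print(np.round(cv2.boxPoints(r),3).tolist())
    B=cv2.boxPoints(r); 
    # whole stand incl. wall tops
    c=q.mean(0); m=(Z>.045)&(Z<.064)&(np.hypot(W[...,0]-c[0],W[...,1]-c[1])<.2)
    q2=W[m][:,:2].astype(np.float32); r2=cv2.minAreaRect(q2); print(" wall",len(q2),r2)
    L=cv2.fitLine(q,cv2.DIST_L2,0,.01,.01).ravel(); ax=L[:2]; ax=ax*np.sign(ax[0]); nr=np.array([-ax[1],ax[0]])
    m=(Z>.08)&(Z<.12)&(np.hypot(W[...,0]-c[0],W[...,1]-c[1])<.25)&(W[...,0]<.8)
    q3=W[m]; s=(q3[:,:2]-c)@ax; t=(q3[:,:2]-c)@nr
    print(" axis deg",np.degrees(np.arctan2(ax[1],ax[0])),"c",c)
    o=np.argsort(s); print(np.round(np.c_[s,t,q3[:,2]][o][::max(1,len(o)//35)],3).tolist())
E
```

```text
a 1604 0.03622840049916964 ((0.4794066548347473, 0.3328036665916443), (0.3095264434814453, 0.07116779685020447), 19.95094871520996)
[[0.32199999690055847, 0.31299999356269836], [0.34599998593330383, 0.24699999392032623], [0.6370000243186951, 0.35199999809265137], [0.6129999756813049, 0.4189999997615814]]
 wall 461 ((0.5008730888366699, 0.263450562953949), (0.34092316031455994, 0.22408637404441833), 19.72551155090332)
 axis deg 18.736189 c [0.45617864 0.32351464]
[[-0.148, -0.07, 0.081], [-0.139, -0.081, 0.102], [-0.12, -0.082, 0.096], [-0.103, -0.08, 0.101], [-0.083, -0.078, 0.099], [-0.064, -0.083, 0.1], [-0.045, -0.082, 0.102], [-0.026, -0.079, 0.098], [-0.006, -0.085, 0.104], [0.014, -0.082, 0.094], [0.033, -0.078, 0.105], [0.053, -0.082, 0.103], [0.075, -0.081, 0.1], [0.086, -0.18, 0.097], [0.09, -0.077, 0.099], [0.094, -0.082, 0.102], [0.099, -0.171, 0.109], [0.104, -0.172, 0.104], [0.112, -0.08, 0.103], [0.118, -0.077, 0.098], [0.122, 0.018, 0.09], [0.125, 0.001, 0.085], [0.128, 0.014, 0.088], [0.131, 0.026, 0.09], [0.134, -0.02, 0.082], [0.137, 0.016, 0.082], [0.14, 0.032, 0.0
[... 898 characters left out ...]
6], [-0.144, 0.004, 0.092], [-0.138, 0.059, 0.108], [-0.132, 0.002, 0.089], [-0.127, 0.188, 0.103], [-0.125, 0.183, 0.105], [-0.122, 0.063, 0.109], [-0.119, 0.2, 0.105], [-0.117, 0.204, 0.1], [-0.112, 0.193, 0.109], [-0.11, 0.061, 0.107], [-0.106, 0.066, 0.106], [-0.096, 0.06, 0.107], [-0.084, 0.06, 0.1], [-0.07, 0.067, 0.102], [-0.057, 0.063, 0.104], [-0.046, 0.066, 0.109], [-0.034, 0.064, 0.109], [-0.019, 0.064, 0.109], [-0.006, 0.069, 0.105], [0.007, 0.064, 0.106], [0.02, 0.069, 0.102], [0.033, 0.071, 0.103], [0.046, 0.067, 0.106], [0.06, 0.069, 0.103], [0.074, 0.069, 0.107], [0.087, 0.074, 0.104], [0.097, 0.068, 0.104], [0.118, 0.075, 0.111], [0.133, 0.073, 0.103], [0.141, 0.072, 0.103]]
```

Emit:
play_rows:
  commands:
    - [[0.252,0.468,-0.03],[0,0,0]]
    - [[0.252,0.468,-0.03],[0,0,0]]
    - [[0.252,0.468,-0.03],[0,0,0]]
    - [[0.252,0.468,-0.03],[0,0,0]]
    - [[0.252,0.468,-0.03],[0,0,0]]
    - [[0.252,0.468,-0.03],[0,0,0]]
    - [[0.252,0.468,-0.03],[0,0,0]]
    - [[0.252,0.468,-0.03],[0,0,0]]
    - [[0.252,0.468,-0.03],[0,0,0]]
    - [[0.252,0.468,-0.03],[0,0,0]]
  gripper: 0.06

```text
time_s: 1.35
position: [0.4665, -0.117, 0.2172]
tcp_rot: [[0.347, -0.001, 0.938], [-0.938, 0.001, 0.347], [-0.001, -1.0, -0.001]]
force: [0.8, -0.7, 0.4]
opening: 0.69
```

Emit:
play_rows:
  commands:
    - [[0,-0.001,-0.05],[0,0,0]]
    - [[0,-0.001,-0.1],[0,0,0]]
    - [[0,-0.001,-0.11],[0,0,0]]
    - [[0,-0.001,-0.11],[0,0,0]]

```text
time_s: 1.85
position: [0.4661, -0.1209, 0.1076]
tcp_rot: [[0.342, -0.001, 0.94], [-0.94, 0.0, 0.342], [-0.0, -1.0, -0.001]]
force: [-0.2, 1.5, -0.1]
opening: 0.687
```

```bash
python3 - <<'E'
from h import *
c=capture("scene"); f=c["frame"]; cv2.imwrite("pics/s1.png",cv2.resize(f[150:300,100:420],None,fx=2.5,fy=2.5)[...,::-1])
E
```

```text
(no output)
```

View pics/s1.png

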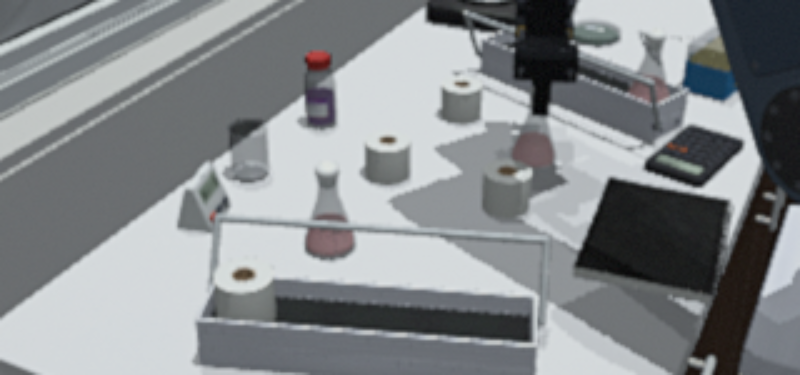

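The gripper straddles the flask's plug at (540,95), three loose rolls and two loose flasks are visible, with roll_0 on stand a and flask_0 on stand b.

Emit:
play_rows:
  commands:
    - [[0,0,0],[0,0,0]]
    - [[0,0,0],[0,0,0]]
    - [[0,0,0],[0,0,0]]
    - [[0,0,0],[0,0,0]]
    - [[0,0,0.03],[0,0,0]]
    - [[0,0,0.08],[0,0,0]]
    - [[0,0,0.135],[0,0,0]]
    - [[0,0,0.145],[0,0,0]]
  gripper: 0.0

```text
time_s: 2.9
position: [0.468, -0.1209, 0.2558]
tcp_rot: [[0.343, 0.007, 0.939], [-0.939, -0.004, 0.343], [0.006, -1.0, 0.005]]
force: [-0.3, 0.7, -2.4]
opening: 0.317
```

Emit:
play_rows:
  commands:
    - [[-0.002,-0.04,0],[0,0,0]]
    - [[-0.004,-0.085,0],[0,0,0]]
    - [[-0.005,-0.13,0],[0,0,0]]
    - [[-0.006,-0.17,0],[0,0,0]]
    - [[-0.007,-0.195,0],[0,0,0]]
    - [[-0.007,-0.205,-0.01],[0,0,0]]
    - [[-0.007,-0.205,-0.04],[0,0,0]]
    - [[-0.007,-0.205,-0.07],[0,0,0]]
    - [[-0.007,-0.205,-0.09],[0,0,0]]
    - [[-0.007,-0.205,-0.09],[0,0,0]]

```text
time_s: 4.15
position: [0.4579, -0.3224, 0.1601]
tcp_rot: [[0.344, -0.005, 0.939], [-0.939, 0.005, 0.344], [-0.007, -1.0, -0.002]]
force: [-1.3, 0.6, -3.2]
opening: 0.32
```

```bash
python3 - <<'E'
from h import *
c=capture("top"); f=c["frame"];W=world(c); cv2.imwrite("pics/t2.png",cv2.resize(f[150:290,280:420],None,fx=4,fy=4)[...,::-1])
s=read_state();print(s["position"],s["force"])
E
```

```text
[ 0.4587251  -0.32338297  0.16144647] [ 0.58761596  0.11079129 -1.01480038]
```

View pics/t2.png

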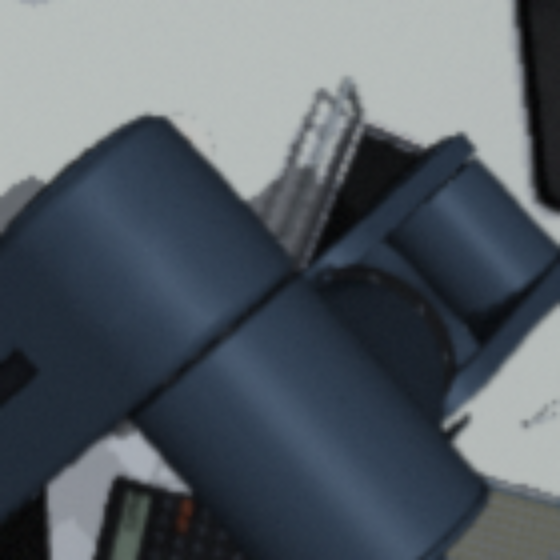

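Emit:
play_rows:
  commands:
    - [[-0.001,-0.002,-0.006],[0,0,0]]
    - [[-0.001,-0.002,-0.011],[0,0,0]]
    - [[-0.001,-0.002,-0.015],[0,0,0]]
    - [[-0.001,-0.002,-0.017],[0,0,0]]
    - [[-0.001,-0.002,-0.017],[0,0,0]]

```text
time_s: 4.82
position: [0.4582, -0.3271, 0.1455]
tcp_rot: [[0.343, -0.0, 0.939], [-0.939, 0.0, 0.343], [-0.0, -1.0, -0.0]]
force: [-0.2, 0.3, -2.6]
opening: 0.318
```

Emit:
play_rows:
  commands:
    - [[0,0.001,-0.002],[0,0,0]]
    - [[0,0.001,-0.002],[0,0,0]]

```text
time_s: 5.08
position: [0.4581, -0.3259, 0.1435]
tcp_rot: [[0.343, -0.0, 0.939], [-0.939, 0.0, 0.343], [-0.0, -1.0, -0.0]]
force: [-0.5, -1.1, -1.8]
opening: 0.318
```

Emit:
play_rows:
  commands:
    - [[0,0,0],[0,0,0]]
    - [[0,0,0],[0,0,0]]
    - [[0,0,0],[0,0,0]]
    - [[0,0,0.04],[0,0,0]]
    - [[0,0,0.08],[0,0,0]]
    - [[0,0,0.1],[0,0,0]]
  gripper: 0.05

```text
time_s: 5.82
position: [0.459, -0.3269, 0.2461]
tcp_rot: [[0.343, 0.003, 0.939], [-0.939, -0.003, 0.343], [0.004, -1.0, 0.002]]
force: [0.6, 0.1, -0.0]
opening: 0.574
```

Emit:
play_rows:
  commands:
    - [[0.148,0.507,0],[0,0,0]]
    - [[0.148,0.507,0],[0,0,0]]
    - [[0.148,0.507,0],[0,0,0]]
    - [[0.148,0.507,0],[0,0,0]]
    - [[0.148,0.507,0],[0,0,0]]
    - [[0.148,0.507,0],[0,0,0]]
    - [[0.148,0.507,0],[0,0,0]]
    - [[0.148,0.507,0],[0,0,0]]
    - [[0.148,0.507,0],[0,0,0]]
    - [[0.148,0.507,0],[0,0,0]]
  gripper: 0.06

```text
time_s: 7.08
position: [0.6063, 0.1832, 0.2434]
tcp_rot: [[0.346, 0.001, 0.938], [-0.938, 0.0, 0.346], [0.0, -1.0, 0.001]]
force: [-0.3, -0.1, 0.1]
opening: 0.688
```

```bash
cat >> h.py <<'E'
def see():
    """Tops of flasks (z~.107/.142) and rolls (z~.05/.085) from the top camera, with stand coordinates."""
    c=capture("top");W=world(c);Z=W[...,2]
    in_=(W[...,0]>.3)&(W[...,0]<.7)&(abs(W[...,1])<.45)
    for nm,h,A in(("roll",.05,120),("roll on stand",.085,100),("flask",.107,25),("flask on stand",.142,25)):
        m=(in_&(abs(Z-h)<.007)).astype(np.uint8)
        n,l,st,ce=cv2.connectedComponentsWithStats(m)
        for i in range(1,n):
            q=W[l==i]; e=np.ptp(q,axis=0)
            if len(q)<A or max(e[:2])>.075: continue
            p=(q.min(0)+q.max(0))[:2]/2; o=""
            for k,cc,a in(("a",(.4794,.333),19.95),("b",(.4796,-.3333),-21.06)):
                u=np.array([np.cos(np.radians(a)),np.sin(np.radians(a))]);d=p-cc
                if abs(d@u)<.16 and abs(d@[-u[1],u[0]])<.05:o=f"{k} s={d@u:.3f} t={d@[-u[1],u[0]]:.3f}"
            print(nm,len(q),np.round(p,3),np.round(e,3),o)
    return c,W
E
python3 - <<'E'
from h import *
see(); s=read_state();print(s["position"])
E
```

```text
roll 195 [0.623 0.002] [0.057 0.055 0.013] 
roll 204 [ 0.606 -0.198] [0.056 0.056 0.014] 
roll 211 [0.46  0.008] [0.058 0.056 0.014] 
roll on stand 198 [0.591 0.373] [0.058 0.057 0.013] a s=0.118 t=-0.001
flask on stand 53 [ 0.459 -0.324] [0.023 0.023 0.013] b s=-0.023 t=0.002
flask on stand 50 [ 0.365 -0.289] [0.021 0.026 0.012] b s=-0.123 t=0.000
[0.6059485  0.1815737  0.24336114]
```

Flask 1 stands well on stand b (s=-0.023, t=0.002). Next flask.

Emit:
play_rows:
  commands:
    - [[0.001,0,-0.05],[0,0,0]]
    - [[0.001,0,-0.1],[0,0,0]]
    - [[0.001,0,-0.13],[0,0,0]]
    - [[0.001,0,-0.135],[0,0,0]]
    - [[0.001,0,-0.135],[0,0,0]]

```text
time_s: 7.75
position: [0.6078, 0.1799, 0.1093]
tcp_rot: [[0.342, 0.001, 0.94], [-0.94, -0.0, 0.342], [0.0, -1.0, 0.001]]
force: [0.7, 0.4, -0.4]
opening: 0.692
```

Emit:
play_rows:
  commands:
    - [[0,0,0],[0,0,0]]
    - [[0,0,0],[0,0,0]]
    - [[0,0,0],[0,0,0]]
    - [[0,0,0],[0,0,0]]
    - [[0,0,0.03],[0,0,0]]
    - [[0,0,0.08],[0,0,0]]
    - [[0,0,0.13],[0,0,0]]
    - [[0,0,0.155],[0,0,0]]
    - [[0,0,0.155],[0,0,0]]
  gripper: 0.0

```text
time_s: 8.88
position: [0.6083, 0.1811, 0.2658]
tcp_rot: [[0.343, 0.005, 0.939], [-0.939, 0.001, 0.343], [0.001, -1.0, 0.005]]
force: [-0.1, 0.4, -2.7]
opening: 0.317
```

Emit:
play_rows:
  commands:
    - [[-0.004,-0.035,0],[0,0,0]]
    - [[-0.009,-0.09,0],[0,0,0]]
    - [[-0.016,-0.15,0],[0,0,0]]
    - [[-0.023,-0.21,0],[0,0,0]]
    - [[-0.03,-0.27,0],[0,0,0]]
    - [[-0.036,-0.33,0],[0,0,0]]
    - [[-0.042,-0.39,0],[0,0,0]]
    - [[-0.049,-0.45,0],[0,0,0]]
    - [[-0.055,-0.51,0],[0,0,0]]
    - [[-0.058,-0.535,0],[0,0,0]]

```text
time_s: 10.12
position: [0.5476, -0.3572, 0.2607]
tcp_rot: [[0.339, -0.003, 0.941], [-0.941, 0.002, 0.339], [-0.003, -1.0, -0.002]]
force: [0.8, 0.8, -1.6]
opening: 0.317
```

Emit:
play_rows:
  commands:
    - [[0,-0.006,0],[0,0,0]]
    - [[0,-0.006,-0.03],[0,0,0]]
    - [[0,-0.006,-0.06],[0,0,0]]
    - [[0,-0.006,-0.09],[0,0,0]]
    - [[0,-0.006,-0.105],[0,0,0]]
    - [[0,-0.006,-0.105],[0,0,0]]
    - [[0,-0.006,-0.105],[0,0,0]]

```text
time_s: 11.0
position: [0.5501, -0.3601, 0.1597]
tcp_rot: [[0.343, 0.002, 0.939], [-0.939, -0.001, 0.343], [0.002, -1.0, 0.001]]
force: [0.1, -0.3, -0.6]
opening: 0.316
```

Target reached (t≈0); lower to grasp height + 35 mm and release.

Emit:
play_rows:
  commands:
    - [[0,0,-0.006],[0,0,0]]
    - [[0,0,-0.011],[0,0,0]]
    - [[0,0,-0.014],[0,0,0]]
    - [[0,0,-0.0145],[0,0,0]]
    - [[0,0,-0.0145],[0,0,0]]

```text
time_s: 11.62
position: [0.5492, -0.3602, 0.1441]
tcp_rot: [[0.343, 0.0, 0.939], [-0.939, -0.0, 0.343], [0.0, -1.0, 0.0]]
force: [0.5, -0.7, -0.6]
opening: 0.314
```

Emit:
play_rows:
  commands:
    - [[0,0,0],[0,0,0]]
    - [[0,0,0],[0,0,0]]
    - [[0,0,0],[0,0,0]]
    - [[0,0,0.04],[0,0,0]]
    - [[0,0,0.08],[0,0,0]]
    - [[0,0,0.1],[0,0,0]]
  gripper: 0.05

```text
time_s: 12.38
position: [0.5501, -0.3609, 0.247]
tcp_rot: [[0.343, 0.003, 0.939], [-0.939, -0.003, 0.343], [0.004, -1.0, 0.002]]
force: [0.1, 0.3, -0.1]
opening: 0.573
```

Emit:
play_rows:
  commands:
    - [[-0.02,0.055,0],[0,0,-0.18]]
    - [[-0.04,0.11,0],[0,0,-0.36]]
    - [[-0.061,0.162,0],[0,0,-0.54]]
    - [[-0.061,0.162,0],[0,0,-0.715]]
    - [[-0.061,0.162,-0.05],[0,0,-0.715]]
    - [[-0.061,0.162,-0.1],[0,0,-0.715]]
    - [[-0.061,0.162,-0.134],[0,0,-0.715]]
    - [[-0.061,0.162,-0.134],[0,0,-0.715]]
    - [[-0.061,0.162,-0.134],[0,0,-0.715]]
  gripper: 0.0

```text
time_s: 13.5
position: [0.4891, -0.1987, 0.1111]
tcp_rot: [[-0.357, 0.002, 0.934], [-0.934, -0.001, -0.357], [0.0, -1.0, 0.002]]
force: [-0.3, -0.5, 0.7]
opening: 0.006
```

```bash
python3 - <<'E'
from h import *
s=read_state();print(s["position"],np.round(s["tcp_rot"],3).tolist(),s["force"])
c,W=see()
cc=np.array((.4796,-.3333));u=np.array((.933,-.359));n=np.array((.359,.933))
d=W[...,:2]-cc;S=d@u;N=d@n;m=(abs(S)<.16)&(N>.03)&(N<.1)&(W[...,2]>.085)&(W[...,2]<.12)
for lo in(-.15,-.1,.05,.1):
    k=m&(S>lo)&(S<lo+.05); print(lo,k.sum(),np.median(N[k]),np.median(W[...,2][k]))
f=capture("scene")["frame"];cv2.imwrite("pics/s3.png",cv2.resize(f[120:280,180:440],None,fx=3,fy=3)[...,::-1])
E
```

```text
[ 0.48909744 -0.19867442  0.11114993] [[-0.357, 0.002, 0.934], [-0.934, -0.001, -0.357], [0.0, -1.0, 0.002]] [-0.29425427 -0.53246706  0.68132951]
roll on stand 206 [0.59  0.372] [0.058 0.056 0.013] a s=0.117 t=-0.001
flask on stand 56 [ 0.55  -0.359] [0.023 0.027 0.011] b s=0.075 t=0.001
flask on stand 54 [ 0.458 -0.325] [0.025 0.026 0.012] b s=-0.023 t=-0.000
-0.15 0 nan nan
-0.1 0 nan nan
0.05 12 0.06795642793168938 0.10577927008806676
0.1 30 0.06799357263651118 0.10483597195309102
  return _methods._mean(a, axis=axis, dtype=dtype,
  ret = ret.dtype.type(ret / rcount)
```

View pics/s3.png

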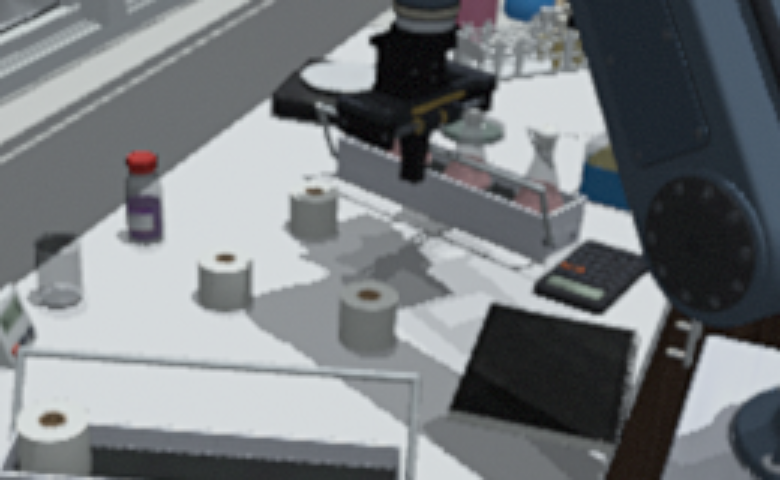

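Emit:
play_rows:
  commands:
    - [[-0.009,-0.023,0],[0,0,0]]
    - [[-0.014,-0.037,0],[0,0,0]]
    - [[-0.018,-0.047,0],[0,0,0]]
    - [[-0.021,-0.055,0],[0,0,0]]
    - [[-0.023,-0.06,0],[0,0,0]]
    - [[-0.023,-0.06,0],[0,0,0]]

```text
time_s: 14.35
position: [0.465, -0.2584, 0.1099]
tcp_rot: [[-0.357, -0.0, 0.934], [-0.934, -0.0, -0.357], [0.0, -1.0, -0.0]]
force: [-0.1, 0.9, 0.4]
opening: 0.004
```

Emit:
play_rows:
  commands:
    - [[-0.001,-0.003,0],[0,0,0]]
    - [[-0.002,-0.005,0],[0,0,0]]
    - [[-0.002,-0.007,0],[0,0,0]]
    - [[-0.002,-0.007,0],[0,0,0]]

```text
time_s: 14.85
position: [0.4631, -0.2651, 0.1099]
tcp_rot: [[-0.357, -0.0, 0.934], [-0.934, 0.0, -0.357], [0.0, -1.0, -0.0]]
force: [0.2, 0.2, 0.5]
opening: 0.004
```

Emit:
play_rows:
  commands:
    - [[-0.001,-0.002,0],[0,0,0]]
    - [[-0.0015,-0.004,0],[0,0,0]]
    - [[-0.0015,-0.004,0],[0,0,0]]

```text
time_s: 15.22
position: [0.4616, -0.2691, 0.11]
tcp_rot: [[-0.357, -0.0, 0.934], [-0.934, 0.0, -0.357], [-0.0, -1.0, -0.0]]
force: [0.2, 1.6, 0.9]
opening: 0.005
```

Emit:
play_rows:
  commands:
    - [[-0.0007,-0.002,0],[0,0,0]]
    - [[-0.0015,-0.0035,0],[0,0,0]]
    - [[-0.0015,-0.0035,0],[0,0,0]]

```text
time_s: 15.6
position: [0.4614, -0.2695, 0.1101]
tcp_rot: [[-0.359, 0.002, 0.933], [-0.933, 0.005, -0.359], [-0.006, -1.0, 0.0]]
force: [6.4, 11.2, 3.2]
opening: 0.002
```

Emit:
play_rows:
  commands:
    - [[0.01,0.026,0],[0,0,0]]
    - [[0.021,0.055,0],[0,0,0]]
    - [[0.021,0.055,0.06],[0,0,0.17]]
    - [[0.06,0.06,0.1],[0,0,0.35]]
    - [[0.1,0.073,0.1],[0,0,0.53]]
    - [[0.144,0.073,0.1],[0,0,0.7]]
    - [[0.144,0.073,0.1],[0,0,0.714]]
    - [[0.144,0.073,0.1],[0,0,0.714]]
  gripper: 0.087

```text
time_s: 16.6
position: [0.6033, -0.1995, 0.2094]
tcp_rot: [[0.341, -0.002, 0.94], [-0.94, 0.0, 0.341], [-0.001, -1.0, -0.002]]
force: [0.2, 0.0, -0.1]
opening: 0.831
```

```bash
python3 - <<'E'
from h import *
s=read_state();print(s["position"],np.round(s["tcp_rot"],3).tolist(),s["force"])
# wrist camera: roll below
c=capture("wrist");T=np.eye(4);T[:3,:3]=s["tcp_rot"];T[:3,3]=s["position"]
W=world(c,T@c["hand_eye"]);m=abs(W[...,2]-.05)<.006;n,l,st,ce=cv2.connectedComponentsWithStats(m.astype(np.uint8))
for i in range(1,n):
    if st[i,4]>300:
        q=W[l==i];print("wrist",st[i,4],np.round((q.min(0)+q.max(0))/2,3),np.round(np.ptp(q,axis=0),3))
c,W=see()
cc=np.array((.4796,-.3333));u=np.array((.933,-.359));nn=np.array((.359,.933))
d=W[...,:2]-cc;S=d@u;N=d@nn;m=(abs(S)<.16)&(N>.025)&(N<.1)&(W[...,2]>.09)&(W[...,2]<.12)
for lo in(-.15,-.1,-.05,0,.05,.1):
    k=m&(S>lo)&(S<lo+.05); print(lo,k.sum(),np.round([N[k].mean(),W[...,2][k].mean()],4) if k.any() else 0)
E
```

```text
[ 0.60327657 -0.19952332  0.20937653] [[0.341, -0.002, 0.94], [-0.94, 0.0, 0.341], [-0.001, -1.0, -0.002]] [ 0.19834806  0.01451355 -0.08249817]
wrist 3203 [0.622 0.004 0.048] [0.058 0.058 0.008]
wrist 2538 [ 0.607 -0.196  0.048] [0.058 0.058 0.007]
wrist 701 [ 0.608 -0.355  0.05 ] [0.066 0.062 0.012]
wrist 500 [0.475 0.009 0.047] [0.027 0.037 0.007]
wrist 337 [ 0.501 -0.296  0.05 ] [0.05  0.021 0.012]
roll on stand 209 [0.59  0.372] [0.059 0.057 0.013] a s=0.117 t=-0.001
flask on stand 58 [ 0.548 -0.359] [0.025 0.026 0.014] b s=0.073 t=0.001
flask on stand 52 [ 0.459 -0.325] [0.022 0.026 0.013] b s=-0.022 t=0.000
flask on stand 52 [ 0.365 -0.289] [0.021 0.026 0.013] b s=-0.123 t=0.000
-0.15 42 [0.0382 0.1109]
-0.1 41 [0.0382 0.1104]
-0.05 40 [0.0379 0.1098]
0 37 [0.0381 0.1115]
0.05 33 [0.0401 0.1111]
0.1 38 [0.0402 0.1097]
```

Emit:
play_rows:
  commands:
    - [[0.003,0.002,-0.05],[0,0,0]]
    - [[0.003,0.002,-0.1],[0,0,0]]
    - [[0.003,0.002,-0.14],[0,0,0]]
    - [[0.003,0.002,-0.156],[0,0,0]]
    - [[0.003,0.002,-0.156],[0,0,0]]
    - [[0.003,0.002,-0.156],[0,0,0]]
  gripper: 0.087

```text
time_s: 17.45
position: [0.6083, -0.1984, 0.0558]
tcp_rot: [[0.341, 0.003, 0.94], [-0.94, -0.002, 0.341], [0.003, -1.0, 0.002]]
force: [-0.4, -0.8, 0.2]
opening: 0.998
```

Emit:
play_rows:
  commands:
    - [[0,0,0],[0,0,0]]
    - [[0,0,0],[0,0,0]]
    - [[0,0,0],[0,0,0]]
    - [[0,0,0],[0,0,0]]
    - [[0,0,0.03],[0,0,0]]
    - [[0,0,0.08],[0,0,0]]
    - [[0,0,0.12],[0,0,0]]
    - [[0,0,0.14],[0,0,0]]
    - [[0,0,0.14],[0,0,0]]
  gripper: 0.04

```text
time_s: 18.58
position: [0.608, -0.198, 0.1956]
tcp_rot: [[0.342, 0.003, 0.94], [-0.94, -0.002, 0.342], [0.003, -1.0, 0.002]]
force: [-0.3, -0.7, -1.3]
opening: 0.654
```

Emit:
play_rows:
  commands:
    - [[-0.005,0.03,0],[0,0,0]]
    - [[-0.013,0.08,0],[0,0,0]]
    - [[-0.023,0.14,0],[0,0,0]]
    - [[-0.033,0.2,0],[0,0,0]]
    - [[-0.043,0.26,0],[0,0,0]]
    - [[-0.053,0.32,0],[0,0,0]]
    - [[-0.063,0.38,0],[0,0,0]]
    - [[-0.073,0.44,0],[0,0,0]]
    - [[-0.083,0.5,0],[0,0,0]]
    - [[-0.09,0.54,0],[0,0,0]]

```text
time_s: 19.82
position: [0.5152, 0.3447, 0.1919]
tcp_rot: [[0.344, -0.003, 0.939], [-0.939, -0.001, 0.344], [-0.0, -1.0, -0.003]]
force: [-0.7, -0.5, -1.6]
opening: 0.654
```

Emit:
play_rows:
  commands:
    - [[0,0.005,0],[0,0,0]]
    - [[0,0.005,-0.03],[0,0,0]]
    - [[0,0.005,-0.06],[0,0,0]]
    - [[0,0.005,-0.08],[0,0,0]]
    - [[0,0.005,-0.08],[0,0,0]]
    - [[0,0.005,-0.08],[0,0,0]]

```text
time_s: 20.58
position: [0.5177, 0.3467, 0.1141]
tcp_rot: [[0.341, 0.0, 0.94], [-0.94, -0.0, 0.341], [0.0, -1.0, -0.0]]
force: [0.1, 0.3, -2.8]
opening: 0.654
```

Emit:
play_rows:
  commands:
    - [[0,0,-0.01],[0,0,0]]
    - [[0,0,-0.018],[0,0,0]]
    - [[0,0,-0.022],[0,0,0]]
    - [[0,0,-0.024],[0,0,0]]
    - [[0,0,-0.024],[0,0,0]]
    - [[0,0,-0.024],[0,0,0]]

```text
time_s: 21.32
position: [0.5174, 0.3475, 0.0903]
tcp_rot: [[0.342, 0.0, 0.94], [-0.94, 0.0, 0.342], [-0.0, -1.0, 0.0]]
force: [-0.9, -0.1, -1.6]
opening: 0.657
```

Emit:
play_rows:
  commands:
    - [[0,0,0],[0,0,0]]
    - [[0,0,0],[0,0,0]]
    - [[0,0,0],[0,0,0]]
    - [[0,0,0.03],[0,0,0]]
    - [[0,0,0.08],[0,0,0]]
    - [[0,0,0.12],[0,0,0]]
  gripper: 0.072

```text
time_s: 22.08
position: [0.5175, 0.3475, 0.2118]
tcp_rot: [[0.342, 0.001, 0.94], [-0.94, 0.001, 0.342], [-0.0, -1.0, 0.001]]
force: [-0.5, -0.5, -0.4]
opening: 0.828
```

Emit:
play_rows:
  commands:
    - [[0.105,-0.344,-0.005],[0,0,0]]
    - [[0.105,-0.344,-0.005],[0,0,0]]
    - [[0.105,-0.344,-0.005],[0,0,0]]
    - [[0.105,-0.344,-0.005],[0,0,0]]
    - [[0.105,-0.344,-0.005],[0,0,0]]
    - [[0.105,-0.344,-0.005],[0,0,0]]
    - [[0.105,-0.344,-0.005],[0,0,0]]
    - [[0.105,-0.344,-0.005],[0,0,0]]
  gripper: 0.087

```text
time_s: 23.08
position: [0.6216, 0.0038, 0.2049]
tcp_rot: [[0.341, -0.001, 0.94], [-0.94, 0.001, 0.341], [-0.001, -1.0, -0.001]]
force: [0.4, -0.5, 0.5]
opening: 1.001
```

```bash
cat >> h.py <<'E'
def wrist(h=.05):
    s=read_state();print("tcp",np.round(s["position"],4))
    c=capture("wrist");T=np.eye(4);T[:3,:3]=s["tcp_rot"];T[:3,3]=s["position"]
    W=world(c,T@c["hand_eye"]);m=abs(W[...,2]-h)<.006;n,l,st,ce=cv2.connectedComponentsWithStats(m.astype(np.uint8))
    for i in range(1,n):
        if st[i,4]>300:
            q=W[l==i];print("wrist",st[i,4],np.round((q.min(0)+q.max(0))/2,3),np.round(np.ptp(q,axis=0),3))
E
python3 -c "
from h import *
wrist();see()"
```

```text
tcp [0.6216 0.0038 0.2049]
wrist 322 [ 0.767 -0.077  0.05 ] [0.037 0.034 0.012]
wrist 2584 [0.623 0.004 0.048] [0.058 0.057 0.007]
wrist 1387 [0.465 0.008 0.047] [0.048 0.057 0.007]
roll on stand 214 [0.59  0.372] [0.057 0.055 0.013] a s=0.117 t=-0.002
flask on stand 53 [ 0.548 -0.359] [0.027 0.027 0.012] b s=0.073 t=0.000
flask on stand 57 [ 0.458 -0.325] [0.024 0.026 0.011] b s=-0.023 t=-0.000
flask on stand 51 [ 0.365 -0.289] [0.022 0.025 0.012] b s=-0.123 t=0.000
```

```bash
python3 - <<'E'
from h import *
c=capture("top");cv2.imwrite("pics/t4.png",cv2.resize(c["frame"][120:290,120:420],None,fx=2.6,fy=2.6)[...,::-1])
E
```

```text
(no output)
```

View pics/t4.png

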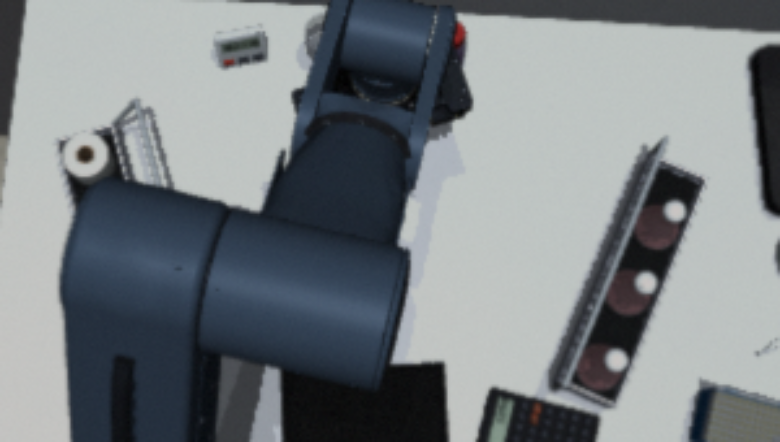

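The arm hides the placed roll; stand b shows three upright flasks with its rail up. Picking the second roll.

Emit:
play_rows:
  commands:
    - [[0.001,0,-0.05],[0,0,0]]
    - [[0.001,0,-0.1],[0,0,0]]
    - [[0.001,0,-0.14],[0,0,0]]
    - [[0.001,0,-0.151],[0,0,0]]
    - [[0.001,0,-0.151],[0,0,0]]
    - [[0.001,0,-0.151],[0,0,0]]
  gripper: 0.087

```text
time_s: 23.98
position: [0.6247, 0.0035, 0.056]
tcp_rot: [[0.342, 0.004, 0.94], [-0.94, -0.001, 0.342], [0.002, -1.0, 0.003]]
force: [-0.2, 0.4, -0.0]
opening: 1.0
```

Emit:
play_rows:
  commands:
    - [[0,0,0],[0,0,0]]
    - [[0,0,0],[0,0,0]]
    - [[0,0,0],[0,0,0]]
    - [[0,0,0],[0,0,0]]
    - [[0,0,0.03],[0,0,0]]
    - [[0,0,0.08],[0,0,0]]
    - [[0,0,0.12],[0,0,0]]
    - [[0,0,0.14],[0,0,0]]
    - [[0,0,0.14],[0,0,0]]
  gripper: 0.04

```text
time_s: 25.1
position: [0.6241, 0.0032, 0.1956]
tcp_rot: [[0.342, 0.004, 0.94], [-0.94, -0.001, 0.342], [0.002, -1.0, 0.003]]
force: [0.5, 0.2, -1.3]
opening: 0.655
```

Emit:
play_rows:
  commands:
    - [[-0.015,0.028,0],[0,0,0]]
    - [[-0.04,0.072,0],[0,0,0]]
    - [[-0.068,0.122,0],[0,0,0]]
    - [[-0.096,0.172,0],[0,0,0]]
    - [[-0.124,0.222,0],[0,0,0]]
    - [[-0.15,0.27,0],[0,0,0]]
    - [[-0.17,0.305,0],[0,0,0]]
    - [[-0.177,0.317,0],[0,0,0]]
    - [[-0.177,0.317,-0.03],[0,0,0]]
    - [[-0.177,0.317,-0.06],[0,0,0]]

```text
time_s: 26.35
position: [0.4463, 0.3199, 0.1327]
tcp_rot: [[0.342, -0.0, 0.94], [-0.94, -0.001, 0.342], [0.001, -1.0, -0.0]]
force: [0.2, 0.0, -1.5]
opening: 0.654
```

Emit:
play_rows:
  commands:
    - [[0,0,-0.015],[0,0,0]]
    - [[0,0,-0.025],[0,0,0]]
    - [[0,0,-0.025],[0,0,0]]
    - [[0,0,-0.025],[0,0,0]]

```text
time_s: 26.85
position: [0.4469, 0.3205, 0.1098]
tcp_rot: [[0.342, 0.002, 0.94], [-0.94, 0.001, 0.342], [-0.0, -1.0, 0.002]]
force: [0.3, -0.1, -1.0]
opening: 0.653
```

Emit:
play_rows:
  commands:
    - [[0,0,-0.009],[0,0,0]]
    - [[0,0,-0.016],[0,0,0]]
    - [[0,0,-0.019],[0,0,0]]
    - [[0,0,-0.0195],[0,0,0]]
    - [[0,0,-0.0195],[0,0,0]]

```text
time_s: 27.48
position: [0.4463, 0.3204, 0.0895]
tcp_rot: [[0.342, 0.0, 0.94], [-0.94, 0.0, 0.342], [-0.0, -1.0, 0.0]]
force: [1.0, 0.5, -1.3]
opening: 0.656
```

Emit:
play_rows:
  commands:
    - [[0,0,0],[0,0,0]]
    - [[0,0,0],[0,0,0]]
    - [[0,0,0],[0,0,0]]
    - [[0,0,0.03],[0,0,0]]
    - [[0,0,0.08],[0,0,0]]
    - [[0,0,0.12],[0,0,0]]
  gripper: 0.072

```text
time_s: 28.22
position: [0.4465, 0.3205, 0.2113]
tcp_rot: [[0.342, 0.001, 0.94], [-0.94, 0.0, 0.342], [-0.0, -1.0, 0.001]]
force: [0.4, -0.4, -0.8]
opening: 0.827
```

Emit:
play_rows:
  commands:
    - [[0.013,-0.313,0],[0,0,0]]
    - [[0.013,-0.313,0],[0,0,0]]
    - [[0.013,-0.313,0],[0,0,0]]
    - [[0.013,-0.313,0],[0,0,0]]
    - [[0.013,-0.313,0],[0,0,0]]
    - [[0.013,-0.313,0],[0,0,0]]
    - [[0.013,-0.313,0],[0,0,0]]
    - [[0.013,-0.313,0],[0,0,0]]
  gripper: 0.087

```text
time_s: 29.22
position: [0.4588, 0.0089, 0.2095]
tcp_rot: [[0.344, -0.0, 0.939], [-0.939, 0.0, 0.344], [-0.001, -1.0, -0.0]]
force: [-0.1, 0.1, -0.6]
opening: 0.996
```

```bash
python3 -c "
from h import *
wrist();see()"
```

```text
tcp [0.4588 0.0089 0.2095]
wrist 2502 [0.459 0.008 0.048] [0.058 0.058 0.007]
roll on stand 212 [0.591 0.372] [0.057 0.056 0.013] a s=0.118 t=-0.001
roll on stand 222 [0.514 0.351] [0.057 0.057 0.013] a s=0.039 t=0.005
roll on stand 225 [0.446 0.32 ] [0.057 0.059 0.013] a s=-0.036 t=-0.001
flask 44 [ 0.617 -0.343] [0.063 0.031 0.011] b s=0.132 t=0.040
flask on stand 54 [ 0.549 -0.359] [0.026 0.027 0.012] b s=0.074 t=0.001
flask on stand 58 [ 0.459 -0.324] [0.023 0.025 0.012] b s=-0.023 t=0.001
flask on stand 52 [ 0.365 -0.289] [0.022 0.024 0.012] b s=-0.123 t=0.000
```

Emit:
play_rows:
  commands:
    - [[0,0,-0.05],[0,0,0]]
    - [[0,0,-0.1],[0,0,0]]
    - [[0,0,-0.14],[0,0,0]]
    - [[0,0,-0.156],[0,0,0]]
    - [[0,0,-0.156],[0,0,0]]
    - [[0,0,-0.156],[0,0,0]]
  gripper: 0.087

```text
time_s: 30.08
position: [0.4597, 0.008, 0.0541]
tcp_rot: [[0.343, 0.001, 0.939], [-0.939, -0.0, 0.343], [0.001, -1.0, 0.001]]
force: [0.0, 0.0, -0.7]
opening: 1.001
```

Emit:
play_rows:
  commands:
    - [[0,0,0],[0,0,0]]
    - [[0,0,0],[0,0,0]]
    - [[0,0,0],[0,0,0]]
    - [[0,0,0],[0,0,0]]
    - [[0,0,0.03],[0,0,0]]
    - [[0,0,0.08],[0,0,0]]
    - [[0,0,0.12],[0,0,0]]
    - [[0,0,0.14],[0,0,0]]
    - [[0,0,0.14],[0,0,0]]
  gripper: 0.04

```text
time_s: 31.2
position: [0.4599, 0.0072, 0.1948]
tcp_rot: [[0.342, 0.004, 0.94], [-0.94, -0.001, 0.342], [0.002, -1.0, 0.003]]
force: [0.4, -0.6, -1.7]
opening: 0.652
```

Emit:
play_rows:
  commands:
    - [[-0.008,0.028,0],[0,0,0]]
    - [[-0.021,0.072,0],[0,0,0]]
    - [[-0.036,0.122,0],[0,0,0]]
    - [[-0.051,0.172,0],[0,0,0]]
    - [[-0.066,0.222,0],[0,0,0]]
    - [[-0.077,0.26,0],[0,0,0]]
    - [[-0.084,0.282,0],[0,0,0]]
    - [[-0.085,0.2875,0],[0,0,0]]
    - [[-0.085,0.2875,-0.03],[0,0,0]]
    - [[-0.085,0.2875,-0.06],[0,0,0]]

```text
time_s: 32.45
position: [0.3744, 0.2941, 0.1324]
tcp_rot: [[0.341, -0.0, 0.94], [-0.94, -0.0, 0.341], [0.0, -1.0, -0.0]]
force: [-0.1, 0.5, -1.6]
opening: 0.65
```

Emit:
play_rows:
  commands:
    - [[0,0,-0.015],[0,0,0]]
    - [[0,0,-0.025],[0,0,0]]
    - [[0,0,-0.025],[0,0,0]]
    - [[0,0,-0.025],[0,0,0]]

```text
time_s: 32.95
position: [0.3746, 0.2948, 0.1089]
tcp_rot: [[0.341, 0.001, 0.94], [-0.94, 0.0, 0.341], [-0.0, -1.0, 0.001]]
force: [0.6, 0.7, -1.3]
opening: 0.649
```

Emit:
play_rows:
  commands:
    - [[0,0,-0.009],[0,0,0]]
    - [[0,0,-0.016],[0,0,0]]
    - [[0,0,-0.0195],[0,0,0]]
    - [[0,0,-0.02],[0,0,0]]
    - [[0,0,-0.02],[0,0,0]]

```text
time_s: 33.58
position: [0.3739, 0.2948, 0.0888]
tcp_rot: [[0.342, -0.0, 0.94], [-0.94, -0.0, 0.342], [0.0, -1.0, -0.0]]
force: [-1.8, -1.3, 4.4]
opening: 0.652
```

Emit:
play_rows:
  commands:
    - [[0,0,0],[0,0,0]]
    - [[0,0,0],[0,0,0]]
    - [[0,0,0],[0,0,0]]
    - [[0,0,0.03],[0,0,0]]
    - [[0,0,0.08],[0,0,0]]
    - [[0,0,0.12],[0,0,0]]
  gripper: 0.072

```text
time_s: 34.33
position: [0.3744, 0.2949, 0.21]
tcp_rot: [[0.342, 0.001, 0.94], [-0.94, 0.0, 0.342], [-0.0, -1.0, 0.001]]
force: [1.0, -0.0, 0.2]
opening: 0.828
```

Emit:
play_rows:
  commands:
    - [[0.05,-0.028,0.01],[0,0,0]]
    - [[0.1,-0.056,0.01],[0,0,0]]
    - [[0.15,-0.084,0.01],[0,0,0]]
    - [[0.15,-0.084,-0.04],[0,0,0]]
    - [[0.15,-0.084,-0.08],[0,0,0]]
    - [[0.15,-0.084,-0.1],[0,0,0]]
    - [[0.15,-0.084,-0.1],[0,0,0]]
    - [[0.15,-0.084,-0.1],[0,0,0]]
  gripper: 0.0

```text
time_s: 35.33
position: [0.5248, 0.2111, 0.1092]
tcp_rot: [[0.342, 0.001, 0.94], [-0.94, 0.0, 0.342], [0.0, -1.0, 0.001]]
force: [0.6, 0.1, -0.6]
opening: 0.034
```

```bash
python3 - <<'E'
from h import *
s=read_state();print(s["position"],s["opening"])
c,W=see()
cc=np.array((.4794,.333));u=np.array((.940,.341));nn=np.array((.341,-.940))
print("tcp N",(s["position"][:2]-cc)@nn)
d=W[...,:2]-cc;S=d@u;N=d@nn;m=(abs(S)<.16)&(N>.025)&(N<.1)&(W[...,2]>.09)&(W[...,2]<.12)
for lo in(-.15,-.1,-.05,0,.05,.1):
    k=m&(S>lo)&(S<lo+.05); print(lo,k.sum(),np.round([N[k].mean(),W[...,2][k].mean()],4) if k.any() else 0)
f=capture("scene")["frame"];cv2.imwrite("pics/s5.png",cv2.resize(f[120:320,150:420],None,fx=2.9,fy=2.9)[...,::-1])
E
```

```text
[0.52481415 0.21105573 0.10918317] 0.03385759753959709
roll on stand 210 [0.59  0.373] [0.059 0.055 0.013] a s=0.118 t=-0.001
roll on stand 127 [0.515 0.36 ] [0.054 0.039 0.013] a s=0.042 t=0.013
flask on stand 57 [ 0.549 -0.36 ] [0.027 0.026 0.012] b s=0.074 t=0.000
flask on stand 54 [ 0.457 -0.323] [0.025 0.024 0.012] b s=-0.024 t=0.001
flask on stand 55 [ 0.365 -0.289] [0.022 0.025 0.013] b s=-0.123 t=0.000
tcp N 0.13011383833609663
-0.15 0 0
-0.1 0 0
-0.05 0 0
0 0 0
0.05 0 0
0.1 7 [0.0812 0.0988]
```

View pics/s5.png

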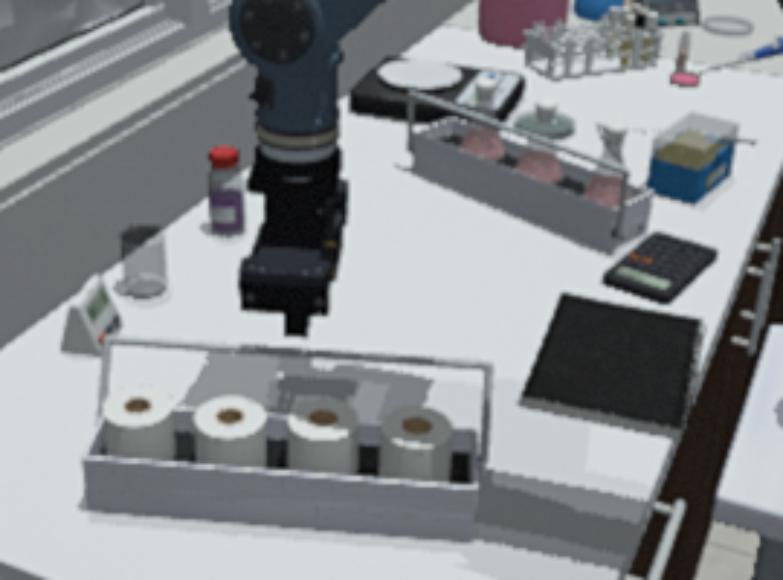

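Four rolls upright on stand a, closed fingers (295,325) just on the middle side of the bar. Pushing the rail up.

Emit:
play_rows:
  commands:
    - [[-0.01,0.027,0],[0,0,0]]
    - [[-0.015,0.04,0],[0,0,0]]
    - [[-0.018,0.05,0],[0,0,0]]
    - [[-0.021,0.059,0],[0,0,0]]
    - [[-0.024,0.066,0],[0,0,0]]
    - [[-0.024,0.066,0],[0,0,0]]

```text
time_s: 36.17
position: [0.4997, 0.2774, 0.1083]
tcp_rot: [[0.342, -0.001, 0.94], [-0.94, 0.0, 0.342], [-0.0, -1.0, -0.001]]
force: [-0.2, -0.1, 0.4]
opening: 0.004
```

Emit:
play_rows:
  commands:
    - [[-0.001,0.003,0],[0,0,0]]
    - [[-0.0015,0.005,0],[0,0,0]]
    - [[-0.0015,0.005,0],[0,0,0]]

```text
time_s: 36.55
position: [0.4985, 0.2819, 0.1084]
tcp_rot: [[0.342, -0.0, 0.94], [-0.94, 0.0, 0.342], [-0.0, -1.0, -0.0]]
force: [0.3, 0.1, -0.7]
opening: 0.002
```

Emit:
play_rows:
  commands:
    - [[-0.0005,0.001,0],[0,0,0]]
    - [[-0.001,0.002,0],[0,0,0]]
    - [[-0.001,0.002,0],[0,0,0]]

```text
time_s: 36.92
position: [0.4978, 0.284, 0.1085]
tcp_rot: [[0.342, 0.0, 0.94], [-0.94, 0.0, 0.342], [-0.0, -1.0, 0.0]]
force: [0.4, -0.3, -0.0]
opening: 0.005
```

Emit:
play_rows:
  commands:
    - [[-0.0005,0.001,0],[0,0,0]]
    - [[-0.001,0.003,0],[0,0,0]]
    - [[-0.001,0.003,0],[0,0,0]]

```text
time_s: 37.3
position: [0.4976, 0.2846, 0.1086]
tcp_rot: [[0.343, 0.001, 0.939], [-0.939, -0.004, 0.343], [0.004, -1.0, -0.0]]
force: [3.2, -9.5, 0.5]
opening: 0.008
```

Emit:
play_rows:
  commands:
    - [[0.01,-0.027,0],[0,0,0]]
    - [[0.024,-0.066,0],[0,0,0]]
    - [[0.024,-0.08,0.05],[0,0,0]]
    - [[0.0,-0.13,0.1],[0,0,0]]
    - [[-0.02,-0.19,0.12],[0,0,0]]
    - [[-0.03,-0.25,0.12],[0,0,0]]
    - [[-0.03,-0.31,0.12],[0,0,0]]
    - [[-0.03,-0.36,0.12],[0,0,0]]
    - [[-0.03,-0.36,0.12],[0,0,0]]

```text
time_s: 38.42
position: [0.4675, -0.077, 0.229]
tcp_rot: [[0.335, 0.002, 0.942], [-0.942, -0.001, 0.335], [0.002, -1.0, 0.002]]
force: [-1.1, 0.1, -0.2]
opening: 0.006
```

```bash
python3 - <<'E'
from h import *
c,W=see()
for cc,u,nn in(((.4794,.333),(.940,.341),(.341,-.940)),((.4796,-.3333),(.933,-.359),(.359,.933))):
  d=W[...,:2]-np.array(cc);S=d@np.array(u);N=d@np.array(nn);m=(abs(S)<.16)&(N>.025)&(N<.1)&(W[...,2]>.09)&(W[...,2]<.12)
  for lo in(-.15,-.1,-.05,0,.05,.1):
    k=m&(S>lo)&(S<lo+.05); print(lo,k.sum(),np.round([N[k].mean(),W[...,2][k].mean()],4) if k.any() else 0)
for (u,v) in((244,134),(293,137),(212,138)):
    w=W[v-16:v+17,u-16:u+17].reshape(-1,3); q=w[(w[:,2]>.05)&(w[:,0]<.81)];print(np.round((q.min(0)+q.max(0))/2,3))
o=np.load("/tmp/top0.npz")["W"]
for (u,v) in((244,134),(293,137),(212,138)):
    w=o[v-16:v+17,u-16:u+17].reshape(-1,3); q=w[(w[:,2]>.05)&(w[:,0]<.81)];print("before",np.round((q.min(0)+q.max(0))/2,3))
f=capture("scene")["frame"];g=c["frame"]
cv2.imwrite("pics/f.png",np.vstack([cv2.resize(f[110:310,140:420],(700,500))[:290*2],])[...,::-1])
cv2.imwrite("pics/g.png",cv2.resize(g[110:300,120:420],None,fx=2.6,fy=2.6)[...,::-1])
E
```

```text
roll on stand 214 [0.59  0.372] [0.058 0.056 0.014] a s=0.118 t=-0.001
roll on stand 216 [0.514 0.352] [0.056 0.057 0.014] a s=0.039 t=0.006
roll on stand 222 [0.445 0.319] [0.059 0.06  0.014] a s=-0.037 t=-0.001
flask on stand 54 [ 0.549 -0.36 ] [0.025 0.027 0.013] b s=0.074 t=0.000
flask on stand 56 [ 0.457 -0.325] [0.026 0.026 0.013] b s=-0.024 t=0.000
flask on stand 53 [ 0.365 -0.288] [0.022 0.025 0.011] b s=-0.123 t=0.001
-0.15 0 0
-0.1 13 [0.0392 0.1113]
-0.05 40 [0.0385 0.11  ]
0 39 [0.0388 0.11  ]
0.05 35 [0.0392 0.1117]
0.1 37 [0.0389 0.111 ]
-0.15 42 [0.0381 0.1104]
-0.1 42 [0.0381 0.1105]
-0.05 40 [0.0381 0.1105]
0 38 [0.038  0.1107]
0.05 33 [0.0401 0.1107]
0.1 38 [0.0404 0.111 ]
[0.779 0.083 0.063]
[ 0.769 -0.085  0.082]
[0.772 0.195 0.058]
before [0.779 0.083 0.063]
before [ 0.769 -0.085  0.082]
before [0.771 0.195 0.058]
```

View pics/f.png

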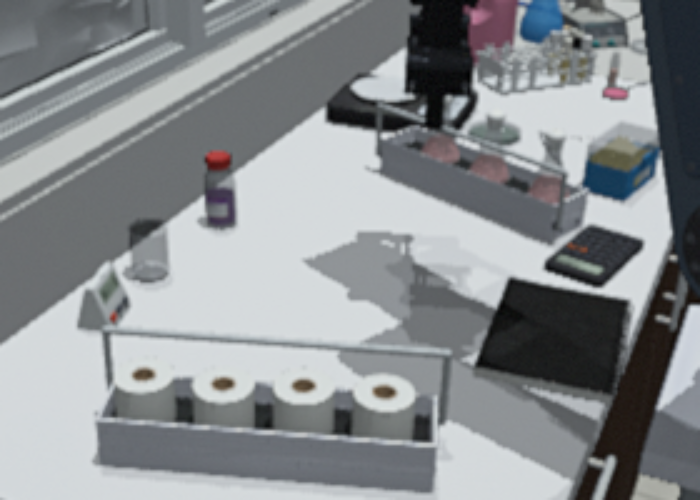

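View pics/g.png

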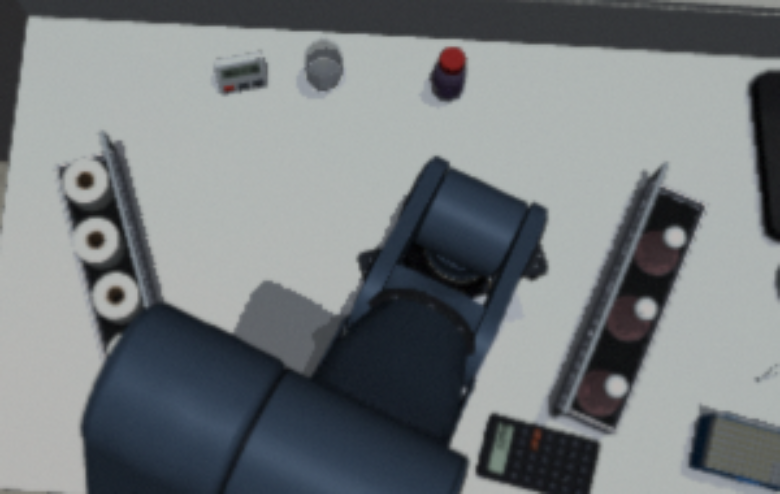

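```bash
python3 - <<'E'
from h import *
W=world(capture("top"))
for p in((.590,.372),(.514,.352),(.446,.319)):
    r=np.hypot(W[...,0]-p[0],W[...,1]-p[1]);q=W[(r<.025)&(r>.01)&(abs(W[...,2]-.085)<.012)]
    A=np.c_[q[:,:2]-p,np.ones(len(q))];s=np.linalg.lstsq(A,q[:,2],rcond=None)[0];print(p,len(q),np.round(s,3))
E
```

```text
(0.59, 0.372) 151 [ 0.009 -0.004  0.086]
(0.514, 0.352) 154 [-0.018 -0.012  0.086]
(0.446, 0.319) 157 [ 0.019 -0.014  0.086]
```

Emit:
play_rows:
  commands:
    - [[0,0,0.02],[0,0,0]]
    - [[0,0,0.02],[0,0,0]]
    - [[0,0,0.02],[0,0,0]]
    - [[0,0,0.02],[0,0,0]]

```text
time_s: 39.08
position: [0.4663, -0.0723, 0.2479]
tcp_rot: [[0.343, -0.001, 0.939], [-0.939, 0.001, 0.343], [-0.001, -1.0, -0.001]]
force: [-0.2, -0.3, -0.7]
opening: 0.009
```

```bash
python3 -c "
from rig import *
print(hand_in())"
```

```text
the job is handed in; nothing more can be done
None
```

I moved all five loose items onto their stands: two flasks to stand b with its flask, and three rolls to stand a with its roll. I swung both rails up to their stops and handed in at about 39 s.

- **Flasks and flask_0, roll_0:** all three flasks stand on the centre line of stand b, to within about 1 mm. roll_0 and flask_0 are where they started.
- **Rolls:** four are upright in the last scene picture. The top camera measured three of them flat, with tops at about 86 mm. The arm hid the nearest roll from that camera, so I checked it only in the scene picture.
- **One roll off centre:** the first roll I placed sits about 6 mm from the centre line, still between the walls. I don't know whether it shifted on release or was knocked; I left it.
- **Rails:** each gave a 10–13 N stop force. Both bars measured 38–40 mm out against a nominal 37 mm, about what the 2 mm calibration allows.
- **Bystanders:** the beaker, bottle and timer are within 1 mm of where they were at the start.

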